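Hang the waisted sample bottle in the slotted rail

ROBOT

A 7-joint arm with a two-finger parallel gripper is mounted at the origin on the work surface. World frame = base frame: x ahead of the robot, y to its left, z up, the work surface at z = 0. Lengths are in m, angles in rad, forces in N, time in s.
With the tool pointing down it reaches from about 0.425 to 0.875 m from the base axis. Payload 9.9 kg.
Tool frame: the origin (TCP) lies where the fingers leave the gripper's body, on its centre line; the fingertips stand 73 mm ahead of it and the grasp point (between the pads) lies arm.tcp_to_grasp ahead of it (arm.tcp_to_grasp is the distance from the TCP to the grasp point, in m); z points along the fingers, y is the line along which they close (so a half turn about z gives the same grasp; the last joint's range is limited). The gripper opens to 85 mm and grips with 20 to 120 N. Pads are 22 mm wide; open, the fingers measure 114 mm over their backs; the gripper's body (76 mm by 85 mm) begins 54 mm behind the grasp point. The pads swing forward as they close: fully open they stand 13 mm farther back than shut.
Start: joints at [-1.205, 0.576, 0.025, 1.437, -0.015, 1.129, -0.057], TCP at [0.293, 0.608, 0.304] pointing down, gripper open.
Joint ranges: [-2.76, 2.76], [-0.34, 2.15], [-1.52, 1.57], [0.19, 2.46], [-1.09, 4.23], [0.17, 1.99], [-2.82, 2.82]. Speed limits (rad/s): [2.22, 2.22, 3.01, 3.01, 3.14, 3.14, 3.14].

INTERFACE

Orientations are given as a rotation vector (axis times angle).
In Python, from workcell import arm gives the robot as it stands. Calls block until the motion is done:
- arm.move_ptp(position, orientation): joint-space move of the TCP to a pose.
- arm.move_straight(position, attitude=None, vel=0.15, stop_force=None): straight line of the TCP; attitude=None keeps the orientation; vel is the mean speed in m/s. With stop_force (N) it stops when the force on the tool has changed by that much, and returns True; else False.
- arm.goto_joints(angles): joint-space move.
- arm.gripper_to(opening, squeeze=None): finger opening in m; squeeze is the grip in N (None keeps the last); returns when the fingers have stopped.
- arm.pause(seconds).
- arm.inverse_kinematics(position, orientation): joint angles nearest the present ones, or None.
- arm.read_camera(name): name is "scene" or "side" or "wrist"; returns the picture (420x560x3 uint8, blue, green, red); there is no depth.
- arm.get_calibration(name): a dict with "vertical_fov" (degrees; the focal length in pixels is half the picture's height over the tangent of half this angle, whatever the lens; pixels are square), "cx", "cy" (the principal point, pixels), "origin" and "attitude" of the camera in the world. Camera axes: x right, y down, z forward; pixel columns grow to the right and rows downward; lengths in m; the calibration is good to about 2 mm. A picture is of the moment at which its call begins: read the wrist's pose just before it. get_calibration takes no time and is no camera call; for the wrist camera it gives the pose at the moment of the call.
A pose or a line that the arm cannot do raises arm.MotionError and nothing moves.
- arm.job_done(): hands the job in; it is judged then, once.
Readings, each from a call of its own:
- arm.read_t(): time.
- arm.read_q(): joint angles.
- arm.read_dq(): joint speeds.
- arm.read_joint_efforts(): joint torques, N m.
- arm.read_tool_pos(): TCP position.
- arm.read_tool_rot(): TCP orientation.
- arm.read_force(): force on the tool from outside, world axes, zero at the start.
- arm.read_torque(): the same for the moment, N m.
- arm.read_opening(): finger opening in m.
- arm.read_finger_force(): force on a finger pad.
Only numpy, scipy, OpenCV 4.12 (cv2) and the standard library are available. Lean on these libraries where they do the work, as an engineer would, in place of code of your own. Each camera call takes 0.05 s, during which the arm holds its last target. There are 200 camera calls.

TASK

Hang the white sample bottle with the thin neck and tall black cap in the slotted metal rail: carry it to the rail's open, flared end, bring its neck in there between the two arms and slide it along until it is fully home at the closed end. Let go so that it hangs upright by its collar, and leave the other bottle and the jar where they stand.

Things in the scene. Friction and masses are not known exactly. Their poses are not given: they have to be found in the camera images.
- neck_bottle: bottle to hang, white, upright, 148 mm tall, 0.1-0.2 kg, round about z. Origin: centre of underside, z up. From below: body 50 mm across to z = 55; thin neck 14 mm across, z = 55 to 88; collar disc 50 mm across, 88 to 93; black cap 30 mm across, 93 to 148, the part to grip. Stands on the bench in any of three places among the bystanders. Hanging in the rail, its underside is 27 mm above the bench.
- rail: fixed level steel plate on legs, 100 mm wide, 6 mm thick, top 115 mm above the bench, nothing above it. Slot 30 mm wide along x at y = 0, closed at x = -7 mm; from x = 115 it flares to the open mouth at x = 145, 71 mm wide. 76 mm between the legs. Neck runs in the slot, collar above, body below. Origin: on the bench under the axis of a bottle fully home; z up, +x out through the mouth.
- plain_bottle: bystander: straight white bottle with no neck, 50 mm in diameter, 100 mm tall with its wide flat black cap (52 mm in diameter). Origin: centre of its underside, z up. Leave it alone.
- jar: bystander: low white jar 62 mm in diameter, 58 mm tall with its wide black lid (64 mm in diameter). Origin: centre of its underside, z up. Leave it alone.
Mind the look-alikes: they are no part of the job. Leave any blue, purple or yellow look-alike of the neck_bottle alone.

How it is judged:
By the outcome, as a careful person would: the job done as asked, in the order asked, and still so for the second after the job is handed in, with the robot touching nothing.
It also fails if it takes over 38 s, if anything falls off the work surface, if the arm or the gripper's body presses on something with over 40 N, if the wrist force passes 120 N, or if a joint passes its speed limit or range.

## Working session

There is one attempt and no reset: what is moved stays moved. The work goes in short steps, each a Python script; the robot and the scene stay as the last script left them, time stands still between calls to the robot, and variables do not carry over. Pictures are saved under pics/ and viewed, at most 10 in all, crops included, and the job is handed in when it is done.

```bash
mkdir -p pics; ls
python3 - <<'E'
from workcell import arm
import cv2,numpy as np
a=arm.read_camera("scene");b=arm.read_camera("side")
cv2.imwrite("pics/scene0.png",a);cv2.imwrite("pics/side0.png",b)
for n in("scene","side","wrist"):print(n,arm.get_calibration(n))
print(arm.tcp_to_grasp,arm.read_tool_rot(),arm.read_t())
E
```

```text
pics
scene {'vertical_fov': 42.04525520045172, 'cx': 277.0850704680804, 'cy': 207.09181981979668, 'origin': array([ 1.31747032, -0.30211909,  0.76633409]), 'attitude': array([-1.88951305, -1.33611328,  0.64097333])}
side {'vertical_fov': 48.80842816537797, 'cx': 276.39457837858544, 'cy': 209.86997556276813, 'origin': array([ 0.15091767, -0.54882715,  0.58498647]), 'attitude': array([-2.18290632,  0.58999173, -0.28201191])}
wrist {'vertical_fov': 68.80219963222471, 'cx': 275.26089693122555, 'cy': 208.5186072360795, 'origin': array([0.23017558, 0.63874746, 0.37239718]), 'attitude': array([2.45077014, 1.53899919, 0.21624144])}
0.0539 [-7.00590198e-01 -3.06221292e+00  2.25994202e-03] 0.1
```

View pics/scene0.png

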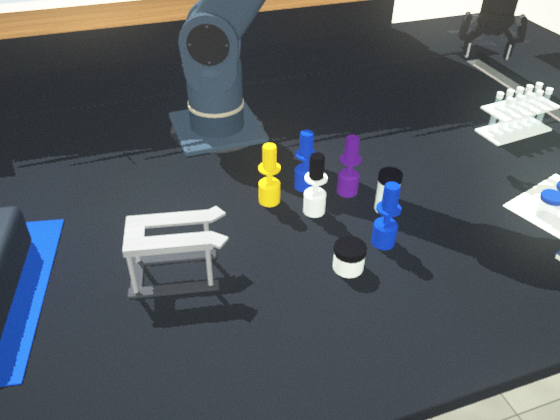

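View pics/side0.png

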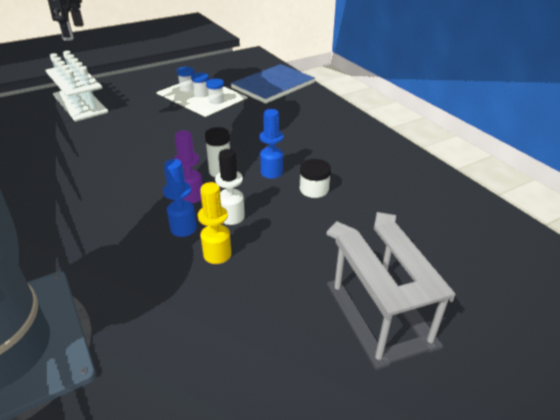

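The scene view shows these candidates:
- White with a thin neck, collar and tall black cap: scene (316,185), side (230,188).
- Yellow (269,178), blue (306,160) and (388,218), and purple (348,168): look-alikes.
- Plain bottle (389,188) and jar (349,257): bystanders.

Only the one at (316,185) is white with a collar. The rail's mouth points right in the scene view (about 222,225). I'll confirm the bottle in an enlarged crop and measure it.

```bash
cat > h.py <<'E'
import numpy as np,cv2
from scipy.spatial.transform import Rotation as R
def ray(c,uv):
    f=210/np.tan(np.radians(c["vertical_fov"])/2)
    d=np.array([(uv[0]-c["cx"])/f,(uv[1]-c["cy"])/f,1.])
    return np.array(c["origin"]),R.from_rotvec(c["attitude"]).apply(d/np.linalg.norm(d))
def plane(c,uv,z):
    o,d=ray(c,uv); return o+d*(z-o[2])/d[2]
def proj(c,p):
    f=210/np.tan(np.radians(c["vertical_fov"])/2)
    q=R.from_rotvec(c["attitude"]).inv().apply(np.array(p)-c["origin"])
    return np.array([c["cx"]+f*q[0]/q[2],c["cy"]+f*q[1]/q[2]])
def tri(c1,u1,c2,u2):
    (o1,d1),(o2,d2)=ray(c1,u1),ray(c2,u2)
    s=np.linalg.lstsq(np.c_[d1,-d2],o2-o1,rcond=None)[0]
    a,b=o1+d1*s[0],o2+d2*s[1]; return (a+b)/2,np.linalg.norm(a-b)
E
python3 - <<'E'
from h import *
from workcell import arm
a=cv2.imread("pics/scene0.png");b=cv2.imread("pics/side0.png")
rs=lambda i,s:cv2.resize(i,None,fx=s,fy=s,interpolation=cv2.INTER_CUBIC)
# montage: bottle and rail crops, both views
m=np.zeros((600,800,3),np.uint8)
for im,(x,y,w,h),(X,Y) in((a,(260,130,100,100),(0,0)),(b,(180,140,100,100),(0,300)),(a,(110,195,160,100),(310,0)),(b,(315,205,150,100),(310,300))):
    c=rs(im[y:y+h,x:x+w],3);c=c[:,:800-X];m[Y:Y+c.shape[0],X:X+c.shape[1]]=c
cv2.imwrite("pics/crop1.png",m)
for n,im,(x0,y0,x1,y1) in(("scene",a,(295,165,335,222)),("side",b,(214,168,250,226))):
    c=arm.get_calibration(n)
    hsv=cv2.cvtColor(im,cv2.COLOR_BGR2HSV)
    k=((hsv[...,1]<60)&(hsv[...,2]>120)).astype(np.uint8);q=np.zeros_like(k);q[y0:y1,x0:x1]=k[y0:y1,x0:x1]
    for r in range(y0,y1,3):
        xs=np.nonzero(q[r])[0]
        if len(xs):print(n,r,xs.min(),xs.max(),end="; ")
    print()
E
```

```text
scene 174 305 326; scene 177 304 327; scene 180 305 327; scene 183 308 325; scene 186 311 319; scene 189 306 323; scene 192 304 325; scene 195 303 326; scene 198 303 325; scene 201 303 325; scene 204 303 325; scene 207 303 325; scene 210 302 324; scene 213 304 324; scene 216 307 321; 
side 168 214 219; side 171 214 219; side 174 214 240; side 177 215 242; side 180 215 242; side 183 217 240; side 186 220 236; side 189 223 236; side 192 221 241; side 195 221 242; side 198 221 243; side 201 221 243; side 204 222 243; side 207 224 243; side 210 227 243; side 213 228 243; side 216 228 243; side 219 227 242; side 222 224 239;
```

View pics/crop1.png

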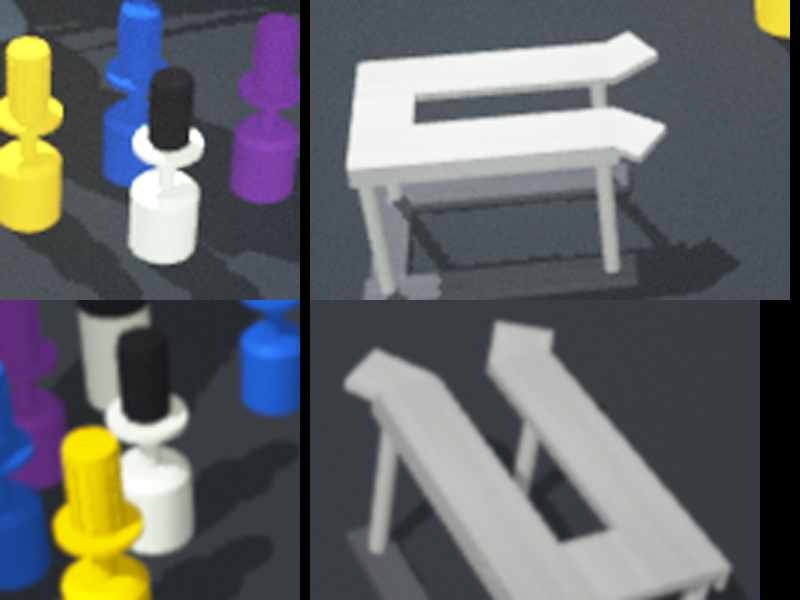

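The crop confirms the target is white with a thin neck, collar and tall black cap. Its collar centre is at scene (316,177.5) and side (229,178), and its cap top at scene (317,156) and side (227.5,152.5). The rail's inner mouth corners are at scene (225.7,212.3) and (228.3,237.7). Next I triangulate everything.

Run:
```python
from h import *
from workcell import arm
np.set_printoptions(precision=4,suppress=True)
s,d=arm.get_calibration("scene"),arm.get_calibration("side")
for n,a,b,z in(("cap",(317.3,156),(227.5,152.5),.148),("collar",(316,177.5),(229,178.3),.093),
 ("mouthA",(225.7,212.3),(337,221.7),.115),("mouthB",(228.3,237.7),(377.3,212.3),.115),
 ("closedA",(144.7,226),(397.7,286.7),.115),("closedB",(144.7,236),(415,281.7),.115),("cornerA",(126.7,216),None,.115),("cornerB",(122.7,250),None,.115)):
    print(n,plane(s,a,z)[:2],*( (plane(d,b,z)[:2],*tri(s,a,d,b)) if b else ()))
for n,a in(("yellow",(269,203)),("blue1",(303,188)),("purple",(348,192)),("blue2",(385,243)),("jar",(349,270)),("plain",(388,210))):print(n,plane(s,a,0)[:2])
```

```text
cap [0.4358 0.1108] [0.4323 0.1089] [0.4335 0.1118 0.1463] 0.00029713404132814756
collar [0.4356 0.1111] [0.4309 0.108 ] [0.4326 0.1123 0.0903] 0.0008427462263451991
mouthA [ 0.5158 -0.1116] [ 0.5133 -0.1152] [ 0.5148 -0.1122  0.1133] 0.0022216852577234083
mouthB [ 0.5886 -0.127 ] [ 0.5834 -0.1289] [ 0.5858 -0.1264  0.1124] 0.00024970530205142036
closedA [ 0.5064 -0.2641] [ 0.5036 -0.2665] [ 0.5049 -0.2647  0.1133] 0.0015553993102061213
closedB [ 0.5347 -0.2685] [ 0.5301 -0.2715] [ 0.5321 -0.2691  0.1124] 0.0016213746342162512
cornerA [ 0.4658 -0.2915]
cornerB [ 0.5597 -0.3108]
yellow [0.3735 0.0254]
blue1 [0.3443 0.1216]
purple [0.394  0.2166]
blue2 [0.5844 0.2116]
jar [0.6327 0.1044]
plain [0.4863 0.2728]
```

Cap and collar triangulate to (0.433, 0.111) at heights 0.146 and 0.090, against 0.148 and about 0.092 expected. The mouth width comes out at 72 mm (71 given), and the mouth-to-closed length at 151 mm (152 given). The rail is at about (0.520, -0.260) with yaw about 78°. Next I move above the bottle and check with the wrist camera.

```bash
cat >> h.py <<'E'
from workcell import arm
PSI=np.radians(78); U=np.array([np.cos(PSI),np.sin(PSI),0]); HOME=np.array([.520,-.260,0])
def rot(s): # s=+-1, fingers close along slot axis
    y=s*U; z=np.array([0,0,-1.]); return R.from_matrix(np.c_[np.cross(y,z),y,z]).as_rotvec()
G=arm.tcp_to_grasp
def tcp(xy,zg): return np.array([xy[0],xy[1],zg+G])
E
python3 - <<'E'
from h import *
np.set_printoptions(precision=3,suppress=True)
for s in(1,-1):
    for p in(tcp((.433,.111),.25),tcp((.433,.111),.12),tcp((HOME+.2*U)[:2],.165),tcp(HOME[:2],.165)):print(s,arm.inverse_kinematics(p,rot(s)))
q=arm.read_q()
s=min((1,-1),key=lambda s:np.abs(arm.inverse_kinematics(tcp((.433,.111),.25),rot(s))-q).sum());print("s",s)
arm.move_ptp(tcp((.433,.111),.25),rot(s))
c=arm.get_calibration("wrist");w=arm.read_camera("wrist");cv2.imwrite("pics/w1.png",w)
print(c,proj(c,(.433,.111,.148)),proj(c,(.433,.111,.093)),arm.read_t(),arm.read_force())
E
```

```text
1 [-0.459  0.241  0.129  2.01  -0.04   0.892  1.053]
1 [-0.371  0.433  0.021  2.178 -0.018  0.53   1.025]
1 [-0.055  0.509  0.129  1.844 -0.088  0.794  1.481]
1 [ 0.192  0.544  0.294  1.807 -0.207  0.821  1.949]
-1 [-0.989  0.33   0.853  2.025 -0.312  0.919 -1.75 ]
-1 [-0.792  0.517  0.639  2.192 -0.554  0.595 -1.525]
-1 [-0.434  0.621  0.752  1.857 -0.542  0.879 -1.198]
-1 [-0.151  0.705  0.916  1.818 -0.676  0.965 -0.722]
s 1
{'vertical_fov': 68.80219963222471, 'cx': 275.26089693122555, 'cy': 208.5186072360795, 'origin': array([0.365, 0.127, 0.373]), 'attitude': array([2.261, 1.834, 0.26 ])} [273.458 214.787] [273.79  197.375] 2.0167 [ 0.99  -0.174  0.349]
```

View pics/w1.png

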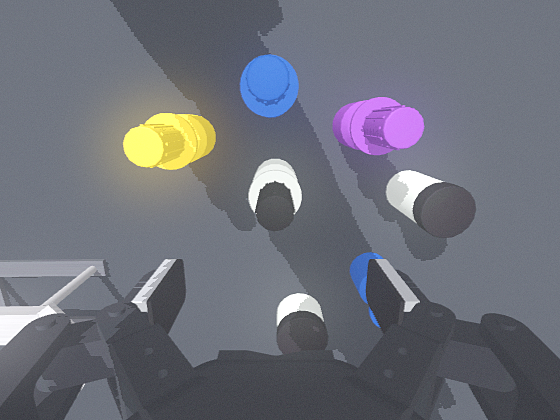

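The wrist view shows the black cap top at (275,212), where I predicted (273.5,214.8), so the bottle position is good to about 2 mm. The way down between the neighbours is clear.

Run:
```python
from h import *
np.set_printoptions(precision=4,suppress=True)
c=arm.get_calibration("wrist")
p=plane(c,(275,212),.148);p2=plane(c,(275,195),.093);print(p,p2)
b=(p[:2]+p2[:2]+np.array([.433,.1115])*2)/4
print(b)
arm.gripper_to(.055)
print(arm.move_straight(tcp(b,.122),vel=.12,stop_force=15),arm.read_force())
arm.gripper_to(.0,40)
print(arm.read_opening(),arm.read_finger_force(),arm.read_force())
arm.move_straight(tcp(b,.122+.042),vel=.1)
print(arm.read_opening(),arm.read_finger_force(),arm.read_force(),arm.read_tool_pos(),arm.read_t())
cv2.imwrite("pics/side1.png",arm.read_camera("side"))
```

```text
[0.431  0.1126 0.148 ] [0.4309 0.1126 0.093 ]
[0.432  0.1121]
False [-0.3264  0.0816 -0.2977]
0.028823024537806757 39.095526337623596 [-0.9221 -0.5409  5.8518]
0.02881157628032869 39.55060422420502 [-0.4806  0.1259 -1.2578] [0.4318 0.1121 0.2177] 4.55
```

View pics/side1.png

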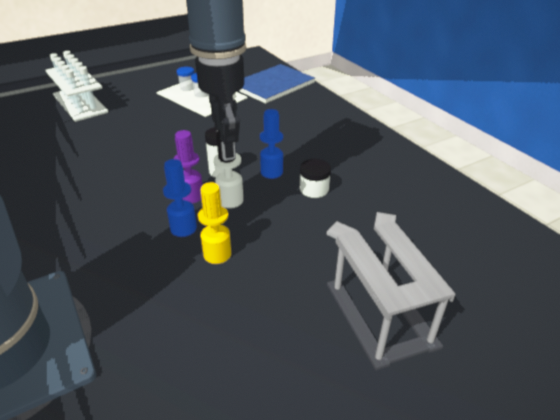

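The bottle is lifted upright in the gripper, held at 28.8 mm with its collar at side (229,165). Next I carry it to in front of the mouth and check alignment.

Run:
```python
from h import *
np.set_printoptions(precision=4,suppress=True)
arm.move_straight(tcp((HOME+.205*U)[:2],.164),vel=.15)
print(arm.read_tool_pos(),arm.read_force(),arm.read_opening(),arm.read_t())
a,b,c=[arm.read_camera(n) for n in("scene","side","wrist")]
rs=lambda i:cv2.resize(i,None,fx=3,fy=3,interpolation=cv2.INTER_CUBIC)
m=np.zeros((600,800,3),np.uint8)
m[:300,:480]=rs(a[170:270,110:270]);m[300:,:480]=rs(b[150:250,290:450])
m[:240,480:]=cv2.resize(c,(320,240))
cv2.imwrite("pics/m2.png",m);cv2.imwrite("pics/w2.png",c)
```

```text
[ 0.5623 -0.0585  0.2179] [-0.6123 -0.1306 -2.0926] 0.029119909700615468 6.1833
```

View pics/m2.png

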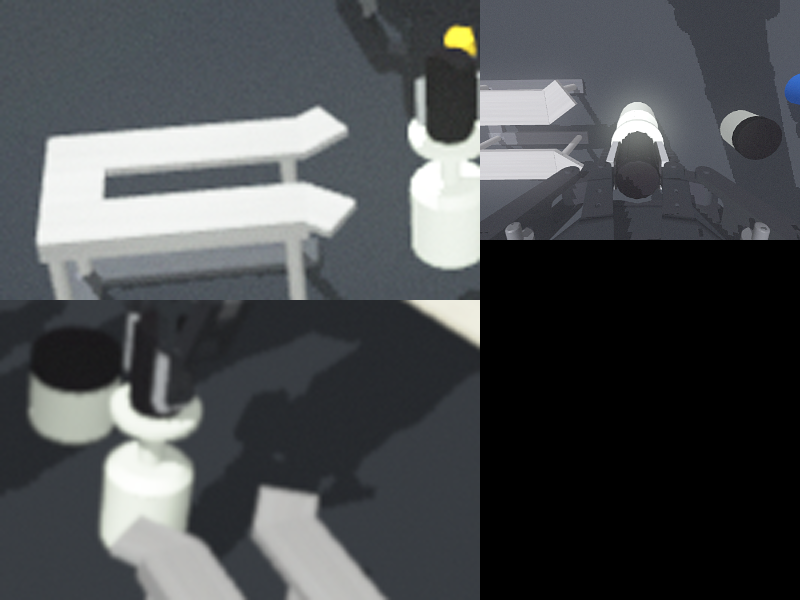

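The bottle hangs upright in front of the mouth. In the wrist view the mouth's inner tips are at about full-size (166,178) and (182,286). I check the axis against those and then slide in.

Run:
```python
from h import *
np.set_printoptions(precision=4,suppress=True)
c=arm.get_calibration("wrist");w=cv2.imread("pics/w2.png")
N=np.array([-U[1],U[0],0])
g=cv2.cvtColor(w,cv2.COLOR_BGR2GRAY)
for x in(20,60):   # bright arm runs along image columns -> lateral position in rail frame
    k=(g[:,x]>150).astype(int);e=np.nonzero(np.diff(k))[0]
    print(x,[(int(v),*(np.round([(plane(c,(x,v+.5),.115)-HOME)@U,(plane(c,(x,v+.5),.115)-HOME)@N],4))) for v in e])
for t in((166,178),(182,286)):p=plane(c,t,.115)-HOME;print(t,p@U,p@N)
```

```text
20 [(154, np.float64(0.0639), np.float64(0.0519)), (155, np.float64(0.0638), np.float64(0.0513)), (156, np.float64(0.0636), np.float64(0.0508)), (219, np.float64(0.0551), np.float64(0.0138)), (232, np.float64(0.0532), np.float64(0.0056)), (234, np.float64(0.0529), np.float64(0.0044)), (235, np.float64(0.0528), np.float64(0.0037)), (239, np.float64(0.0522), np.float64(0.0011)), (240, np.float64(0.0521), np.float64(0.0005)), (245, np.float64(0.0513), np.float64(-0.0028)), (261, np.float64(0.0489), np.float64(-0.0134)), (314, np.float64(0.0402), np.float64(-0.0512))]
60 [(156, np.float64(0.0859), np.float64(0.0508)), (218, np.float64(0.0789), np.float64(0.0145)), (260, np.float64(0.0736), np.float64(-0.0127)), (313, np.float64(0.0663), np.float64(-0.0504))]
(166, 178) 0.14385757248073505 0.03874575402634814
(182, 286) 0.147200708636572 -0.030209831768822387
```

Rail edges lie at ±14 and ±51 mm about my axis (±15 and ±50 expected), and the tips at x ≈ 0.145. The axis is right to within about 1 mm, so I slide in.

Run:
```python
from h import *
np.set_printoptions(precision=4,suppress=True)
X=lambda x,zg:tcp((HOME+x*U)[:2],zg)
r=arm.move_straight(X(.09,.164),vel=.08,stop_force=10);print(r,arm.read_force())
if not r:
    r=arm.move_straight(X(.012,.164),vel=.08,stop_force=10);print(r,arm.read_force())
    if not r:
        r=arm.move_straight(X(-.006,.164),vel=.015,stop_force=5);print(r,arm.read_force())
p=arm.read_tool_pos();print((p-HOME)@U,p,arm.read_opening(),arm.read_t())
cv2.imwrite("pics/s3.png",arm.read_camera("scene"));cv2.imwrite("pics/d3.png",arm.read_camera("side"))
```

```text
False [ 0.2978  0.1019 -1.0593]
False [ 0.201   0.4628 -1.6972]
True [ 0.8986  0.2498 -2.5555]
-0.0007769108963456503 [ 0.5195 -0.2607  0.2173] 0.029152844195529302 9.9083
```

It stopped on contact at x ≈ -0.8 mm, which is the closed end. Next I lower it until the collar rests on the rail.

Run:
```python
from h import *
np.set_printoptions(precision=4,suppress=True)
p=arm.read_tool_pos()
r=arm.move_straight(p-[0,0,.020],vel=.025,stop_force=4)
p2=arm.read_tool_pos();print(r,(p-p2)*1e3,arm.read_force(),arm.read_t())
a,b=arm.read_camera("scene"),arm.read_camera("side")
rs=lambda i:cv2.resize(i,None,fx=3,fy=3,interpolation=cv2.INTER_CUBIC)
m=np.zeros((600,480,3),np.uint8)
m[:300]=rs(a[190:290,100:260]);m[300:]=rs(b[200:300,330:490]);cv2.imwrite("pics/m3.png",m)
```

```text
True [ 0.0621 -0.0318 13.7814] [-0.4299 -0.5364  1.2115] 10.575
```

View pics/m3.png

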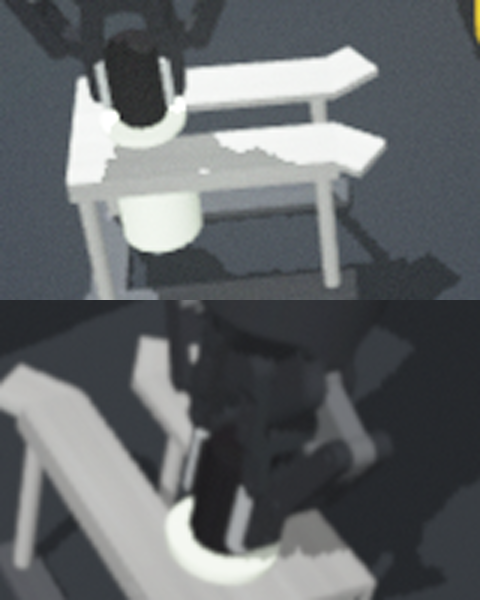

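The collar rests on the rail at the closed end with the body below, after 13.8 mm of lowering. I release and retreat.

Run:
```python
from h import *
np.set_printoptions(precision=4,suppress=True)
arm.gripper_to(.06);arm.pause(.2)
p=arm.read_tool_pos()
print(arm.read_force(),arm.move_straight(p+[0,0,.12],vel=.15))
arm.move_straight(p+[0,0,.12]+.12*U-[.03,0,0],vel=.2)
arm.pause(.5)
a,b,w=[arm.read_camera(n) for n in("scene","side","wrist")]
c=arm.get_calibration("wrist")
print("pred wrist cap top/collar",proj(c,HOME+[0,0,.175]),proj(c,HOME+[0,0,.12]))
for n in("scene","side"):
    k=arm.get_calibration(n);print(n,proj(k,HOME+[0,0,.175]),proj(k,HOME+[0,0,.12]))
rs=lambda i:cv2.resize(i,None,fx=2.5,fy=2.5,interpolation=cv2.INTER_CUBIC)
m=np.zeros((600,800,3),np.uint8)
m[:300,:400]=rs(a[170:290,100:260]);m[300:,:400]=rs(b[190:310,330:490]);m[:300,400:]=cv2.resize(w,(400,300));m[300:,400:]=cv2.resize(a,(400,300))
cv2.imwrite("pics/m4.png",m);cv2.imwrite("pics/w4.png",w);print(arm.read_t(),arm.read_tool_pos())
```

```text
[-0.4681 -0.5625  0.006 ] False
pred wrist cap top/collar [127.6696 256.2771] [154.5504 231.5591]
scene [143.5277 204.1127] [147.7387 227.9453]
side [411.5149 247.0014] [404.1885 276.5024]
13.6083 [ 0.5138 -0.1429  0.3231]
```

View pics/m4.png

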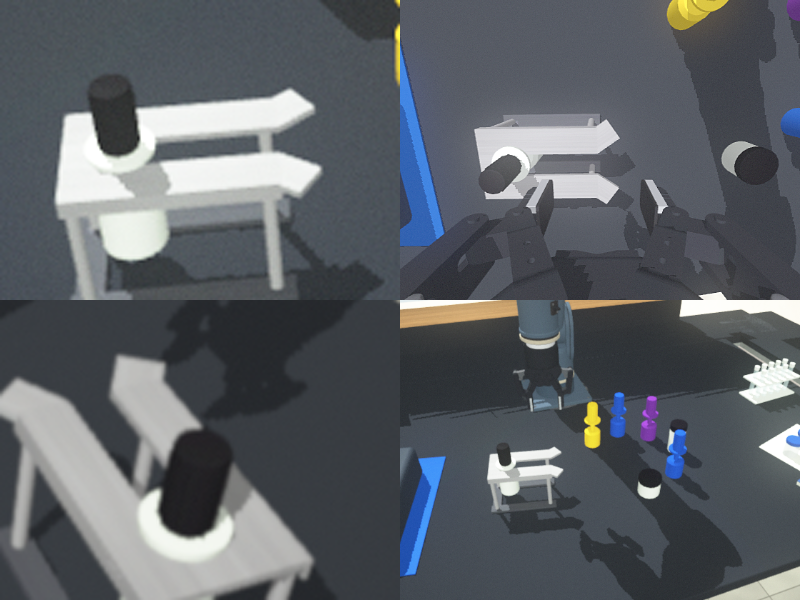

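The bottle hangs upright at the closed end. Its cap top is at scene (144,203.6), predicted (143.5,204.1), and wrist (126,256), predicted (127.7,256.3), so it is home to within about 1 mm. The bystanders and look-alikes are where they stood. I hand in.

```bash
python3 -c "
from workcell import arm
print(arm.job_done(),arm.read_t())"
```

```text
the job is handed in; nothing more can be done
the job is handed in; nothing more can be done
```

The white necked bottle now hangs upright by its collar, fully home at the closed end of the rail; nothing else was touched, and the job was handed in at about 13.6 s on the robot's clock.

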